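# Shut the pin box and hold a freshly coated die over the bowl with tongs

### The arm

A 6-joint arm with a two-finger parallel gripper is mounted at the origin on a cart in front of the work surface, level with it; the furniture and walls round the work are solid. World frame = base frame: x ahead of the robot, y to its left, z up, the work surface at z = 0. Lengths are in m, angles in rad, forces in N, time in s.
With the tool pointing down it reaches from about 0.2 to 0.875 m from the base axis. Payload 3.4 kg.
Tool frame: the origin (TCP) lies where the fingers leave the gripper's body, on its centre line; the fingertips stand 97 mm ahead of it and the grasp point (between the pads) lies 78 mm ahead of it; z points along the fingers, y is the line along which they close (so a half turn about z gives the same grasp; the last joint's range is limited). The gripper opens to 94 mm and grips with 3 to 60 N. Pads are 16 mm wide; open, the fingers measure 119 mm over their backs; the gripper's body (75 mm by 177 mm) begins 78 mm behind the grasp point.
Start: joints at [-1.266, 0.276, 1.505, -0, 1.361, -0.121], TCP at [0.238, -0.524, 0.303] pointing down, gripper open.
Joint ranges: [-2.89, 2.89], [-0.75, 2.08], [0.22, 2.7], [-1.18, 4.32], [0.11, 2.71], [-2.7, 2.7]. Speed limits (rad/s): [2.57, 2.57, 3.14, 3.14, 3.14, 3.14].

### API

Orientations are given as a rotation vector (axis times angle).
In Python, from rig import robot gives the robot as it stands. The module is installed in compiled form; this text tells all that it offers.
- The arm moves only by the tool send_rows, never from a script. Its argument "increments" is a list of rows, each an object of numbers: "grip": the opening, from -1 (shut) to 1 (fully open); "x", "y", "z": the shift along the world's x, y, z in mm; "turn": the turn about the world's z in degrees. A call has 1 to 5 rows; each row shifts and turns the commanded pose from where the row before left it; what a row does not reach is not made up. A row lasts 1/10 s, in which the tool goes at most 50 mm and 8.59 degrees, less where a joint would pass 70% of its speed; a pose out of reach is approached as far as the arm can. A call is refused whole if a number of a shift passes 50 or a number of a turn 8.59, either way. A call with a gripper value outside its range is refused whole. The fingers move at their own pace and stop on an object; "squeeze" is the grip in N (left out, the last holds). Time passes only in rows, so rows that do not move let the fingers close. It gives the time, the measured TCP pose, the force, the opening and the grip force at its end, in the units of the state.
- robot.state(): the state, without advancing time (a new reading comes with each control period).
- robot.camera(name): name is "scene" or "top" or "wrist"; returns a dict with "color" (480x640x3 uint8, blue, green, red), "intrinsics" (3x3 intrinsics, pixels), "T" (4x4, takes a point from camera to world coordinates). Camera axes: x right, y up, looking along -z (the intrinsics and any distortion apply to the point x, -y, -z); pixel columns grow to the right and rows downward; lengths in m; the calibration is good to about 2 mm. A picture is of the moment at which its call begins. There is no depth.
- robot.finish_job(): hands the job in; it is judged then, once.
The state is a dict: "time_s": time; "joint_positions": joint angles; "joint_velocities": joint speeds; "effort": joint torques, N m; "tool_pos": TCP position; "tool_rot": TCP orientation; "contact_force": force on the tool from outside, world axes, zero at the start; "moment": the same for the moment, N m; "finger_gap": finger opening in m; "grip_force": force on a finger pad.
Only numpy, scipy, OpenCV 4.12 (cv2) and the standard library are available. Lean on these libraries where they do the work, as an engineer would, in place of code of your own. Each camera call takes 0.05 s, during which the arm holds its last target. There are 200 camera calls.

### The job

The small plaster tooth die on the steel slab is freshly coated and must not be touched by the gripper itself. Swing the lid of the dowel-pin box fully shut so that nothing drips into it; then take the spring tongs out of their stand, close their jaws on the die, and carry it over the rubber bowl. Finish while still holding it there in the tongs, roughly over the middle of the bowl and clear above its rim, and leave the jar, the glue bottle, the casts and the bowl where they stand.

Things in the scene. Friction and masses are not known exactly. Their poses are not given: they have to be found in the camera images.
- pin_box: Blue open box of dowel pins fixed to the worktop, 60 (x) x 85 (y) x 24 mm high, turned so that its grey lid is hinged along the long edge on the robot's right. Origin at the underside; in its frame the box spans x -28 to +32 mm and y -39 to +46 mm, +z is up, and the hinge line runs along y through x = +33 mm, z = 24 mm. It does not slide when pushed.
- pin_box_lid (a joint): Angle of the pin box lid (rad): 0 shut, lying flat on the box with its top at 24 mm; 1.57 upright; it starts open at 1.6 to 1.9. A grey plate 2 mm thick reaching 61 mm from the hinge line. It swings easily (a few N), stays at any angle where it is left, and must be pushed from its hinge side (the robot's right) over and all the way down onto the box.
- slab: Flat square steel slab fixed to the worktop, 70 x 70 x 8 mm; origin at the centre of its underside, top at z = 8 mm.
- die: Small plaster die of one tooth, standing loose on the slab: a square base 20 x 20 mm and 16 mm high, faces along its own x and y, with a round tooth stump 13 mm in diameter on top; 27 mm high in all, about 25 g. Origin at the centre of its underside.
- stand: Stand for the tongs, fixed to the worktop: an upright rectangular metal pocket, open at the top, inside 20 (x) x 66 (y) mm, walls 3 mm, rim at z = 60 mm, floor at z = 4 mm, on a foot plate 62 x 94 mm. Origin at the centre of its underside.
- tongs: Loose steel spring tongs, about 80 g, standing upright in the stand's pocket, jaws down, bow up. Origin midway between the open jaw tips, at their height; +z runs up along the tongs, top at z = 144 mm; the arms close along y, moving together about hinges beside the bow at y = +-10 mm, z = 137 mm. Squeezing the grips shuts the jaws; eased, the arms spring open again.
- tongs_grip (a point): Centre line of the tongs midway between the grips, 100 mm above the tips; axes as the tongs. Grips: flat, ribbed, upright, 16 mm wide (x), from 80 to 120 mm above the tips; outer faces 47 mm apart when open, 37 mm with the jaws on the 20 mm die, 31 mm shut empty. At 43 mm they can be carried, jaws still about 40 mm apart inside.
- tongs_jaws (a point): Centre line of the tongs midway between the jaws, 8 mm above the tips. Jaws: flat, 14 mm wide (x), 19 mm high from the tips, open 53 mm apart inside (61 mm outside), inside faces parallel when 20 mm apart; the tips drop 1 mm as they close.
- tongs_left: The tongs' arm and jaw on their +y side; origin at its hinge. At the grips it takes about 4 N a side to start closing and about 6 N to close fully; a squeeze of 15 to 30 N is right for holding the die (25 N there gives about 6 N at the jaws).
- tongs_right: The tongs' arm and jaw on their -y side; origin at its hinge.
- bowl: Dark rubber mixing bowl, open, loose, 100 mm across the rim and 71 mm high; origin at the centre of its underside.
- wax_jar: Bystander: brown jar with white screw lid, 52 mm across, 48 mm high; origin at the centre of its underside.
- glue_bottle: Bystander: small white bottle with a pointed cap, 24 mm across, 76 mm high; origin at the centre of its underside.
- cast_white: Bystander: dental cast of a whole jaw on a pale base, 57 x 67 x 40 mm; origin at the centre of its underside.
- lid_edge (a point): Middle of the lid's free edge, 61 mm from the hinge line.

How it is judged:
By the outcome, as a careful person would: the job done as asked, in the order asked, and still so for the second after the job is handed in, while the arm keeps its last pose, push and grip.
It also fails if it takes over 64 s, if anything falls off the work surface, if the arm or the gripper's body presses on something with over 40 N, if the wrist force passes 120 N, or if a joint passes its speed limit or range.

## Working session

There is one attempt and no reset: what is moved stays moved. The work goes in short steps, Python scripts to look and compute and a tool call to move; the robot and the scene stay as the last step left them, time stands still between calls to the robot, and variables do not carry over. Pictures are saved under pics/ and viewed, at most 10 in all, crops included, and the job is handed in when it is done.

Besides the shell and the picture viewer there is one more tool, called by a JSON object that holds its "api" and its "payload", one argument or row to a line. send_rows: Moves the arm, as the interface text tells. Its arguments: {"type":"object","properties":{"increments":{"type":"array"},"squeeze":{"type":"number"}},"required":["increments"]}

```bash
mkdir -p pics; python3 - <<'E'
from rig import robot
import cv2,numpy as np
s=robot.state();print({k:np.round(v,3).tolist() for k,v in s.items()})
for n in("top","scene"):
    c=robot.camera(n);cv2.imwrite(f"pics/{n}0.png",c["color"]);print(n,np.round(c["intrinsics"],1).tolist(),np.round(c["T"],4).tolist())
E
```

```text
{'time_s': 0.0, 'joint_positions': [-1.266, 0.277, 1.506, -0.0, 1.361, -0.121], 'joint_velocities': [0.002, -0.0, -0.0, 0.002, 0.0, -0.001], 'effort': [-0.003, -40.46, -23.723, 0.07, 0.035, -0.0], 'tool_pos': [0.237, -0.523, 0.302], 'tool_rot': [-3.069, -0.663, 0.0], 'contact_force': [0.259, 0.336, 0.694], 'moment': [0.008, 0.018, 0.005], 'grip_force': 0.0, 'finger_gap': 0.094}
top [[551.4, 0.0, 321.3], [0.0, 551.4, 232.8], [0.0, 0.0, 1.0]] [[0.0216, 0.9917, -0.1271, 0.3961], [-0.9997, 0.0203, -0.0118, -0.1842], [-0.0091, 0.1273, 0.9918, 1.476], [0.0, 0.0, 0.0, 1.0]]
scene [[543.3, 0.0, 321.5], [0.0, 543.3, 244.8], [0.0, 0.0, 1.0]] [[-0.8954, 0.2418, -0.3738, 0.169], [-0.445, -0.4635, 0.7662, 0.6411], [0.012, 0.8524, 0.5227, 0.6843], [0.0, 0.0, 0.0, 1.0]]
```

View pics/top0.png

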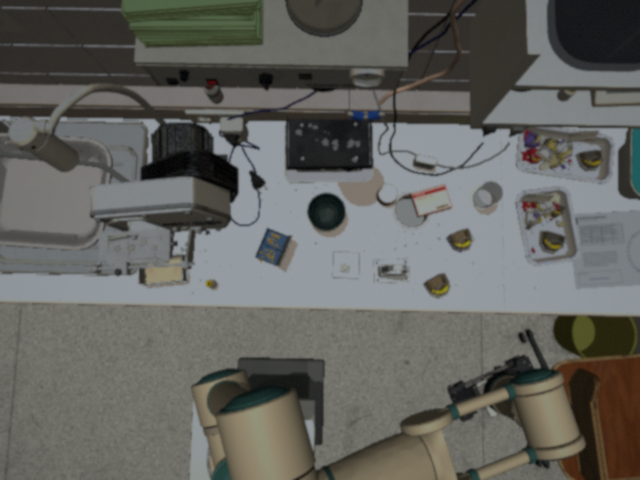

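View pics/scene0.png

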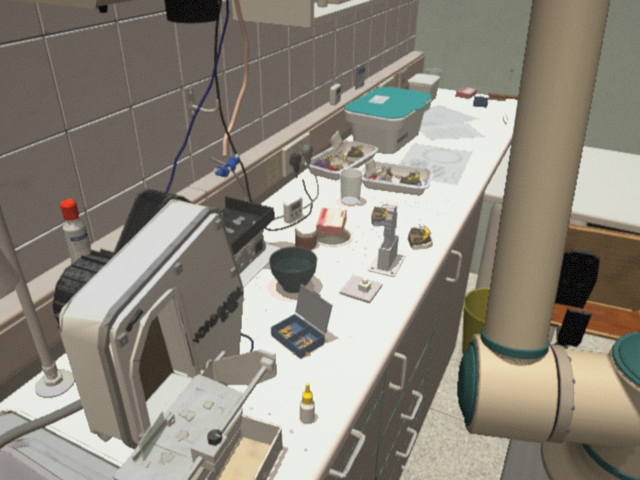

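The top view shows the pin box at (273,247), bowl (326,211), slab with die (346,264), stand with tongs (392,270), jar (387,194) and glue (211,284). The scene view shows the lid open at (315,308) and the tongs at (390,235). Next: enlarged crops of both.

```bash
cat > h.py <<'E'
import numpy as np,cv2
from rig import robot
def ray(c,u,v):
    K,T=np.array(c["intrinsics"]),np.array(c["T"])
    d=np.array([(u-K[0,2])/K[0,0],-(v-K[1,2])/K[1,1],-1.]);return T[:3,3],T[:3,:3]@d
def plane(c,u,v,z):
    o,d=ray(c,u,v);return o+d*(z-o[2])/d[2]
def proj(c,p):
    K,T=np.array(c["intrinsics"]),np.array(c["T"]);q=T[:3,:3].T@(np.array(p)-T[:3,3])
    return np.array([K[0,0]*q[0]/-q[2]+K[0,2],K[1,1]*-q[1]/-q[2]+K[1,2]])
def tri(c1,p1,c2,p2):
    o1,d1=ray(c1,*p1);o2,d2=ray(c2,*p2)
    s=np.linalg.lstsq(np.c_[d1,-d2],o2-o1,rcond=None)[0];return (o1+d1*s[0]+o2+d2*s[1])/2
E
python3 - <<'E'
from h import *
t=robot.camera("top");s=robot.camera("scene")
for n,u,v,z in[("box",273,247,.024),("bowl",326,211,.07),("slab",346,264,.008),("stand",392,270,.06),("glue",211,284,.05),("jar",387,194,.05)]:print(n,plane(t,u,v,z).round(3))
a=cv2.resize(t["color"][180:300,240:440],None,fx=4,fy=4,interpolation=cv2.INTER_CUBIC)
b=cv2.resize(s["color"][190:370,250:440],None,fx=4,fy=3.3,interpolation=cv2.INTER_CUBIC)
b=cv2.resize(s["color"][190:370,250:450],None,fx=3.3,fy=3.3,interpolation=cv2.INTER_CUBIC)
cv2.imwrite("pics/a.png",a);cv2.imwrite("pics/b.png",b)
E
```

```text
box [ 0.542 -0.04   0.024]
bowl [ 0.633 -0.179  0.07 ]
slab [ 0.502 -0.234  0.008]
stand [ 0.485 -0.351  0.06 ]
glue [0.44  0.114 0.05 ]
jar [ 0.685 -0.338  0.05 ]
```

View pics/a.png

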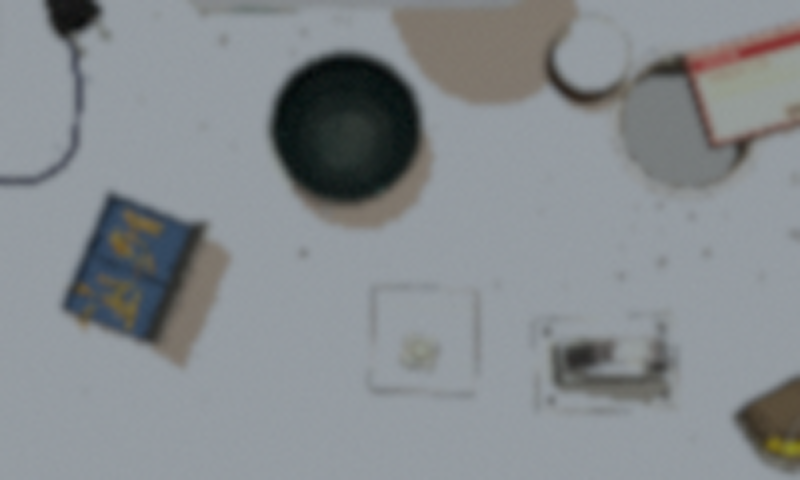

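View pics/b.png

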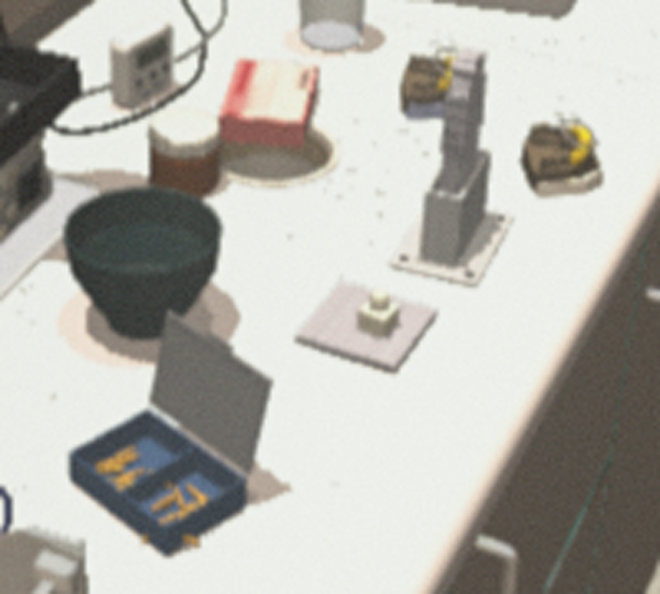

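Crop a (4x, offset (240,180)): box rim corners at (110,193), (63,310), (155,340), (203,225), slab centred near (425,338), die (420,353), stand foot (535–675, 315–410). Crop b (3.3x, offset (250,190)): lid edge top corners at (172,315) and (270,382), die base near (380,315). I'll get positions from these.

```bash
python3 - <<'E'
from h import *
t=robot.camera("top");s=robot.camera("scene")
A=lambda u,v:(240+u/4,180+v/4)
B=lambda u,v:(250+u/3.3,190+v/3.3)
P=[plane(t,*A(*p),.024) for p in[(110,193),(63,310),(155,340),(203,225)]]
for p in P:print("box",(p*1e3).round())
c=sum(P)/4;ex=(P[2]+P[3]-P[0]-P[1]);print("c",c.round(4),"ex ang",np.degrees(np.arctan2(ex[1],ex[0])),"ey ang",np.degrees(np.arctan2(*(P[0]+P[3]-P[1]-P[2])[[1,0]])))
for p in[(70,460),(165,550),(245,490),(150,412)]:print("box scene",(plane(s,*B(*p),.024)*1e3).round())
print("lid edge far/near", [ (tri(t,A(*a),s,B(*b))*1e3).round() for a,b in[((207,222),(172,315)),((160,338),(270,382))]])
print("slab",[(plane(t,*A(*p),.008)*1e3).round() for p in[(373,286),(479,288),(477,395),(369,390)]])
print("slab sc",[(plane(s,*B(*p),.008)*1e3).round() for p in[(343,278),(436,313),(395,368),(298,338)]])
print("die base top",(plane(t,*A(420,353),.03)*1e3).round(),(plane(s,*B(379,300),.033)*1e3).round())
print("foot top",[(plane(t,*A(*p),.004)*1e3).round() for p in[(537,318),(667,314),(673,408),(537,411)]])
print("foot sc",[(plane(s,*B(*p),.004)*1e3).round() for p in[(392,264),(475,283),(512,215)]])
print("tongs top",(plane(t,*A(632,355),.1)*1e3).round(),(plane(s,*B(470,55),.148)*1e3).round())
print("bowl",(plane(t,*A(346,127),.071)*1e3).round(),(plane(s,*B(142,233),.071)*1e3).round())
E
```

```text
box [591. -24.  24.]
box [513.   5.  24.]
box [494. -57.  24.]
box [571. -86.  24.]
c [ 0.5425 -0.0405  0.024 ] ex ang -107.34876262116731 ey ang -20.405776385598305
box scene [590. -15.  24.]
box scene [509.  24.  24.]
box scene [492. -38.  24.]
box scene [571. -73.  24.]
lid edge far/near [array([566., -93.,  83.]), array([491., -65.,  80.])]
slab [array([ 535., -200.,    8.]), array([ 535., -271.,    8.]), array([ 463., -270.,    8.]), array([ 465., -199.,    8.])]
slab sc [array([ 535., -273.,    8.]), array([ 465., -264.,    8.]), array([ 467., -198.,    8.]), array([ 533., -198.,    8.])]
die base top [ 489. -231.   30.] [ 491. -227.   33.]
foot top [array([ 516., -310.,    4.]), array([ 520., -397.,    4.]), array([ 458., -401.,    4.]), array([ 454., -310.,    4.])]
foot sc [array([ 514., -309.,    4.]), array([ 456., -313.,    4.]), array([ 462., -405.,    4.])]
tongs top [ 486. -361.  100.] [ 487. -355.  148.]
bowl [ 631. -180.   71.] [ 632. -175.   71.]
```

{"api": "send_rows", "payload": {
  "increments": [
    {"x": 20,"y": 28,"turn": -3,"grip": -1},
    {"x": 20,"y": 28,"turn": -3,"grip": -1},
    {"x": 20,"y": 28,"turn": -3,"grip": -1},
    {"x": 20,"y": 28,"turn": -3,"grip": -1},
    {"x": 20,"y": 28,"turn": -3,"grip": -1}
  ],
  "squeeze": 20
}}

```text
invalid input at $.increments[0]: expected keys grip, x, y, z, turn
```

{"api": "send_rows", "payload": {
  "increments": [
    {"x": 20,"y": 28,"turn": -3,"grip": -1},
    {"x": 20,"y": 28,"turn": -3,"grip": -1},
    {"x": 20,"y": 28,"turn": -3,"grip": -1},
    {"x": 20,"y": 28,"turn": -3,"grip": -1},
    {"x": 20,"y": 28,"turn": -3,"grip": -1}
  ]
}}

```text
invalid input at $.increments[0]: expected keys grip, x, y, z, turn
```

{"api": "send_rows", "payload": {
  "increments": [
    {"x": 20,"y": 28,"turn": -3,"grip": -1},
    {"x": 20,"y": 28,"turn": -3,"grip": -1},
    {"x": 20,"y": 28,"turn": -3,"grip": -1},
    {"x": 20,"y": 28,"turn": -3,"grip": -1},
    {"grip": -1}
  ]
}}

```text
invalid input at $.increments[0]: expected keys grip, x, y, z, turn
```

{"api": "send_rows", "payload": {
  "increments": [
    {"x": 20,"y": 28,"z": 0,"turn": -3,"grip": -1},
    {"x": 20,"y": 28,"z": 0,"turn": -3,"grip": -1},
    {"x": 20,"y": 28,"z": 0,"turn": -3,"grip": -1},
    {"x": 20,"y": 28,"z": 0,"turn": -3,"grip": -1},
    {"x": 20,"y": 28,"z": 0,"turn": -3,"grip": -1}
  ],
  "squeeze": 20
}}

```text
time_s: 0.8
tool_pos: [0.3381, -0.3825, 0.3027]
tool_rot: [3.131, 0.253, 0.0]
contact_force: [0.8, -0.8, -1.3]
finger_gap: 0.0572
grip_force: 0.0
```

{"api": "send_rows", "payload": {
  "increments": [
    {"x": 20,"y": 28,"z": 0,"turn": -3,"grip": -1},
    {"x": 20,"y": 28,"z": 0,"turn": -3,"grip": -1},
    {"x": 20,"y": 28,"z": 0,"turn": -3,"grip": -1},
    {"x": 20,"y": 28,"z": 0,"turn": -3,"grip": -1},
    {"x": 20,"y": 28,"z": 0,"turn": -3,"grip": -1}
  ]
}}

```text
time_s: 1.3
tool_pos: [0.4381, -0.2424, 0.3028]
tool_rot: [3.137, -0.157, 0.0]
contact_force: [0.6, -1.2, -0.3]
finger_gap: 0.0175
grip_force: 0.0
```

{"api": "send_rows", "payload": {
  "increments": [
    {"x": 20,"y": 28,"z": 0,"turn": -3,"grip": -1},
    {"x": 20,"y": 28,"z": 0,"turn": -3,"grip": -1},
    {"x": 20,"y": 28,"z": 0,"turn": -3,"grip": -1},
    {"x": 20,"y": 28,"z": 0,"turn": -3,"grip": -1},
    {"x": 0,"y": 0,"z": 0,"turn": 0,"grip": -1}
  ]
}}

```text
time_s: 1.8
tool_pos: [0.5193, -0.1288, 0.3026]
tool_rot: [-3.104, 0.475, -0.002]
contact_force: [-0.7, -0.2, 0.3]
finger_gap: 0.0007
grip_force: 0.0
```

{"api": "send_rows", "payload": {
  "increments": [
    {"x": 0,"y": 0,"z": -35,"turn": 0,"grip": -1},
    {"x": 0,"y": 0,"z": -35,"turn": 0,"grip": -1},
    {"x": 0,"y": 0,"z": -35,"turn": 0,"grip": -1},
    {"x": 0,"y": 0,"z": -35,"turn": 0,"grip": -1},
    {"x": 0,"y": 0,"z": 0,"turn": 0,"grip": -1}
  ]
}}

```text
time_s: 2.3
tool_pos: [0.5141, -0.1312, 0.1587]
tool_rot: [-3.103, 0.481, 0.016]
contact_force: [-1.2, -0.0, 0.2]
finger_gap: 0.0004
grip_force: 0.0
```

{"api": "send_rows", "payload": {
  "increments": [
    {"x": 3,"y": 10,"z": 0,"turn": 0,"grip": -1},
    {"x": 3,"y": 10,"z": 1,"turn": 0,"grip": -1},
    {"x": 3,"y": 10,"z": 1,"turn": 0,"grip": -1},
    {"x": 3,"y": 10,"z": 2,"turn": 0,"grip": -1},
    {"x": 2,"y": 6,"z": 1,"turn": 0,"grip": -1}
  ]
}}

```text
time_s: 2.8
tool_pos: [0.5325, -0.0848, 0.1691]
tool_rot: [3.104, -0.478, 0.004]
contact_force: [0.4, -1.9, 0.3]
finger_gap: 0.0007
grip_force: 0.5
```

{"api": "send_rows", "payload": {
  "increments": [
    {"x": 3,"y": 10,"z": -2,"turn": 0,"grip": -1},
    {"x": 3,"y": 10,"z": -4,"turn": 0,"grip": -1},
    {"x": 3,"y": 10,"z": -8,"turn": 0,"grip": -1},
    {"x": 2,"y": 8,"z": -9,"turn": 0,"grip": -1},
    {"x": 1,"y": 4,"z": -11,"turn": 0,"grip": -1}
  ]
}}

```text
time_s: 3.3
tool_pos: [0.5446, -0.0425, 0.1336]
tool_rot: [-3.104, 0.48, -0.003]
contact_force: [1.0, 1.1, 8.9]
finger_gap: 0.0008
grip_force: 3.6
```

{"api": "send_rows", "payload": {
  "increments": [
    {"x": 0,"y": 2,"z": -5,"turn": 0,"grip": -1},
    {"x": 0,"y": 0,"z": -4,"turn": 0,"grip": -1},
    {"x": 0,"y": 0,"z": -2,"turn": 0,"grip": -1},
    {"x": 0,"y": 0,"z": 0,"turn": 0,"grip": -1}
  ]
}}

```text
time_s: 3.7
tool_pos: [0.5428, -0.0415, 0.122]
tool_rot: [-3.104, 0.481, 0.004]
contact_force: [-0.3, -0.6, 0.4]
finger_gap: 0.0007
grip_force: 0.0
```

```bash
python3 - <<'E'
from h import *
s=robot.camera("scene");cv2.imwrite("pics/lid1.png",cv2.resize(s["color"][240:360,240:400],None,fx=4,fy=4))
E
```

```text
(no output)
```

View pics/lid1.png

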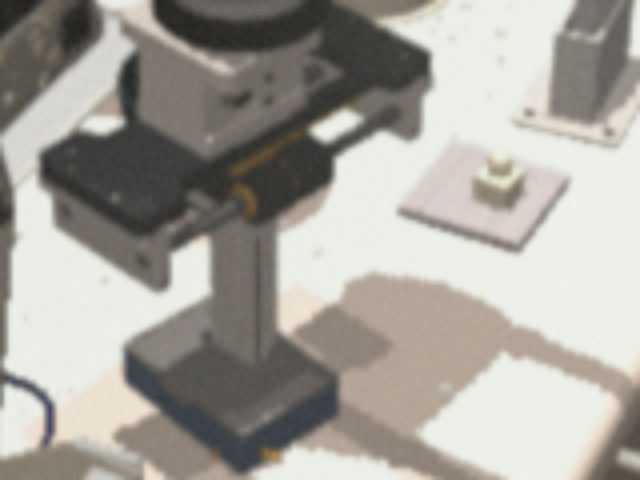

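The lid lies on the box with the finger just above it (box front corner at (240,465), finger tip at (245,350)). I'll press gently to seat it fully.

{"api": "send_rows", "payload": {
  "increments": [
    {"x": 0,"y": 0,"z": -1,"turn": 0,"grip": -1},
    {"x": 0,"y": 0,"z": -1,"turn": 0,"grip": -1},
    {"x": 0,"y": 0,"z": 0,"turn": 0,"grip": -1}
  ]
}}

```text
time_s: 4.05
tool_pos: [0.5426, -0.0417, 0.1218]
tool_rot: [3.104, -0.481, -0.003]
contact_force: [-3.5, 0.6, 10.7]
finger_gap: 0.0005
grip_force: 5.3
```

{"api": "send_rows", "payload": {
  "increments": [
    {"x": 0,"y": 0,"z": -1,"turn": 0,"grip": -1},
    {"x": 0,"y": 4,"z": 0,"turn": 0,"grip": -1},
    {"x": 0,"y": 4,"z": 0,"turn": 0,"grip": -1},
    {"x": 0,"y": 0,"z": 0,"turn": 0,"grip": -1}
  ]
}}

```text
time_s: 4.45
tool_pos: [0.5437, -0.0362, 0.1216]
tool_rot: [3.1, -0.476, 0.004]
contact_force: [-2.8, -6.2, 13.5]
finger_gap: 0.0004
grip_force: 6.4
```

{"api": "send_rows", "payload": {
  "increments": [
    {"x": 0,"y": 0,"z": 30,"turn": 0,"grip": -1},
    {"x": 0,"y": 0,"z": 50,"turn": 0,"grip": -1},
    {"x": 0,"y": 0,"z": 50,"turn": 0,"grip": -1},
    {"x": 0,"y": 0,"z": 50,"turn": 0,"grip": -1},
    {"x": -6,"y": -32,"z": 5,"turn": 3,"grip": 0.5}
  ]
}}

```text
time_s: 4.95
tool_pos: [0.54, -0.0644, 0.3114]
tool_rot: [-3.117, 0.392, -0.019]
contact_force: [-0.1, -0.1, 0.7]
finger_gap: 0.0054
grip_force: 0.0
```

{"api": "send_rows", "payload": {
  "increments": [
    {"x": -6,"y": -32,"z": 0,"turn": 3,"grip": 0.5},
    {"x": -6,"y": -32,"z": 0,"turn": 3,"grip": 0.5},
    {"x": -6,"y": -32,"z": 0,"turn": 3,"grip": 0.5},
    {"x": -6,"y": -32,"z": 0,"turn": 3,"grip": 0.5},
    {"x": -6,"y": -32,"z": 0,"turn": 4,"grip": 0.5}
  ]
}}

```text
time_s: 5.45
tool_pos: [0.5064, -0.2269, 0.3042]
tool_rot: [-3.141, -0.042, 0.002]
contact_force: [0.0, -0.5, 0.4]
finger_gap: 0.0448
grip_force: 0.0
```

{"api": "send_rows", "payload": {
  "increments": [
    {"x": -6,"y": -32,"z": 0,"turn": 0,"grip": 0.5},
    {"x": -6,"y": -32,"z": 0,"turn": 0,"grip": 0.5},
    {"x": -6,"y": -32,"z": 0,"turn": 0,"grip": 0.5},
    {"x": -3,"y": -30,"z": 0,"turn": 0,"grip": 0.5},
    {"x": 0,"y": 0,"z": 0,"turn": 0,"grip": 0.5}
  ]
}}

```text
time_s: 5.95
tool_pos: [0.4853, -0.3552, 0.3037]
tool_rot: [3.14, 0.032, -0.003]
contact_force: [0.2, 0.5, -0.1]
finger_gap: 0.0704
grip_force: 0.0
```

```bash
python3 - <<'E'
from h import *
w=robot.camera("wrist");print(np.round(w["intrinsics"],1).tolist(),np.round(w["T"],4).tolist())
s=robot.camera("scene");t=robot.camera("top")
im=np.zeros((600,800,3),np.uint8);im[:480,:640]=w["color"];
im[480:,:160]=s["color"][260:380,240:400]
im[480:,160:320]=t["color"][190:310,240:400]
cv2.imwrite("pics/w1.png",im)
print(proj(w,[.487,-.355,.148]))
E
```

```text
[[371.5, 0.0, 320.3], [0.0, 371.5, 243.0], [0.0, 0.0, 1.0]] [[0.0197, 0.9681, 0.2499, 0.5583], [-0.9998, 0.019, 0.0054, -0.3535], [0.0005, -0.25, 0.9683, 0.3861], [0.0, 0.0, 0.0, 1.0]]
[320.30543541 257.26985186]
```

View pics/w1.png

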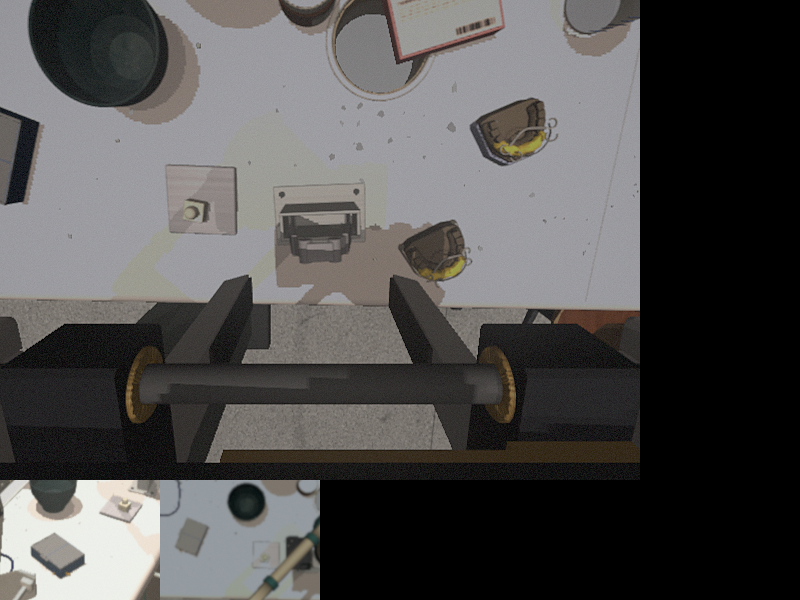

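The lid is shut (inset at lower left). The tongs' bow is at (320,257), matching the projected (320,257). The stand foot corners are at about (274,187) and (365,182), and the die is at (195,211). Next I'll zoom in on the die for its yaw.

```bash
python3 - <<'E'
from h import *
w=robot.camera("wrist");I=w["color"]
a=cv2.resize(I[160:240,160:240],None,fx=5,fy=5,interpolation=cv2.INTER_CUBIC)
b=cv2.resize(I[180:270,270:370],None,fx=4,fy=4,interpolation=cv2.INTER_CUBIC)
im=np.zeros((400,800,3),np.uint8);im[:400,:400]=a;im[:360,400:]=b;cv2.imwrite("pics/w2.png",im)
P=lambda u,v,z:(plane(w,u,v,z)*1e3).round(1)
print("foot",P(274,187,.004),P(365,182,.004),"rim",P(279,203,.06),P(360,203,.06))
print("slab",[P(*p,.008) for p in[(166,165),(236,167),(237,235),(167,232)]])
E
```

```text
foot [ 518.5 -301.8    4. ] [ 525.8 -394.7    4. ] rim [ 510.5 -313.1   60. ] [ 512.1 -384.6   60. ]
slab [array([ 538.2, -194.6,    8. ]), array([ 537.9, -264.5,    8. ]), array([ 468. , -263.2,    8. ]), array([ 469.5, -190.1,    8. ])]
```

View pics/w2.png

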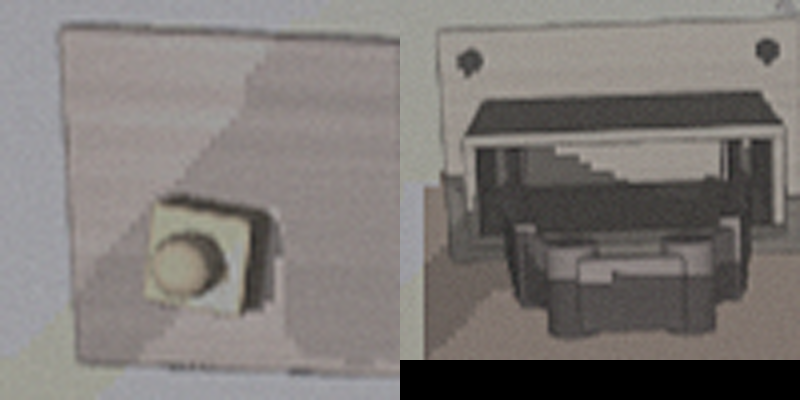

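The die's top face has corners at crop (152,207), (253,215), (244,313) and (147,299). The tongs' bow spans crop u 548–715, and the stand rim spans (465,137)–(783,125).

```bash
python3 - <<'E'
from h import *
w=robot.camera("wrist")
D=[plane(w,160+u/5,160+v/5,.024) for u,v in[(152,207),(253,215),(244,313),(147,299)]]
P=lambda u,v,z:(plane(w,270+(u-400)/4,180+v/4,z)*1e3).round(1)
for d in D:print((d*1e3).round(1))
c=sum(D)/4;print("die c",c.round(4))
v=D[0]+D[3]-D[1]-D[2];print("yaw y-axis",np.degrees(np.arctan2(v[1],v[0])))
v=D[0]+D[1]-D[3]-D[2];print("yaw x-axis",np.degrees(np.arctan2(v[1],v[0])))
print("stump top",(plane(w,160+182/5,160+264/5,.035)*1e3).round(1))
print("rim",P(465,137,.06),P(783,125,.06),"foot",P(440,30,.004),P(798,18,.004),"holes",P(469,62,.004),P(767,50,.004))
print("bow",P(548,305,.148),P(715,303,.148),"grips",P(505,225,.124),P(748,220,.124))
s=robot.state();print(s["tool_pos"],s["tool_rot"])
E
```

```text
[ 504.8 -221.9   24. ]
[ 503.7 -241.6   24. ]
[ 484.  -238.9   24. ]
[ 486.4 -219.7   24. ]
die c [ 0.4947 -0.2305  0.024 ]
yaw y-axis 84.92063008046262
yaw x-axis -7.344151175425812
stump top [ 495.6 -230.8   35. ]
rim [ 500.8 -319.2   60. ] [ 505.2 -389.8   60. ] foot [ 518.4 -307.6    4. ] [ 523.7 -399.2    4. ] holes [ 510.4 -315.1    4. ] [ 515.3 -391.7    4. ]
bow [ 488.3 -341.1  148. ] [ 489.4 -369.   148. ] grips [ 496.2 -332.2  124. ] [ 498.2 -376.4  124. ]
[ 0.48643233 -0.35037377  0.30453602] [-3.14031747e+00 -3.98380199e-02  8.56712258e-04]
```

{"api": "send_rows", "payload": {
  "increments": [
    {"x": 3,"y": -2.5,"z": -23,"turn": 1.5,"grip": 0.5},
    {"x": 0,"y": 0,"z": -30,"turn": 0,"grip": 0.5},
    {"x": 0,"y": 0,"z": -30,"turn": 0,"grip": 0.5},
    {"x": 0,"y": 0,"z": -30,"turn": 0,"grip": 0.5},
    {"x": 0,"y": 0,"z": -10,"turn": 0,"grip": 0.5}
  ],
  "squeeze": 20
}}

```text
time_s: 6.7
tool_pos: [0.4884, -0.3517, 0.1789]
tool_rot: [-3.136, -0.082, 0.007]
contact_force: [-0.3, 0.1, -0.2]
finger_gap: 0.0705
grip_force: 0.0
```

{"api": "send_rows", "payload": {
  "increments": [
    {"x": 0,"y": 0,"z": 0,"turn": 0,"grip": 0.1},
    {"x": 0,"y": 0,"z": 0,"turn": 0,"grip": 0.1},
    {"x": 0,"y": 0,"z": 0,"turn": 0,"grip": 0.02},
    {"x": 0,"y": 0,"z": 0,"turn": 0,"grip": -0.06},
    {"x": 0,"y": 0,"z": 0,"turn": 0,"grip": -0.085}
  ]
}}

```text
time_s: 7.2
tool_pos: [0.4901, -0.3545, 0.1833]
tool_rot: [3.139, 0.079, 0.004]
contact_force: [-0.3, 1.5, 5.4]
finger_gap: 0.0436
grip_force: 7.7
```

{"api": "send_rows", "payload": {
  "increments": [
    {"x": 0,"y": 0,"z": 0,"turn": 0,"grip": -0.085},
    {"x": 0,"y": 0,"z": 0,"turn": 0,"grip": -0.085},
    {"x": 0,"y": 0,"z": 0,"turn": 0,"grip": -0.085}
  ]
}}

```text
time_s: 7.5
tool_pos: [0.4901, -0.3545, 0.1833]
tool_rot: [3.139, 0.079, 0.004]
contact_force: [1.3, 1.8, 7.2]
finger_gap: 0.0432
grip_force: 8.7
```

{"api": "send_rows", "payload": {
  "increments": [
    {"x": 0,"y": 0,"z": 5,"turn": 0,"grip": -0.085},
    {"x": 0,"y": 0,"z": 15,"turn": 0,"grip": -0.085},
    {"x": 0,"y": 0,"z": 20,"turn": 0,"grip": -0.085},
    {"x": 0,"y": 0,"z": 20,"turn": 0,"grip": -0.085},
    {"x": 0,"y": 0,"z": 20,"turn": 0,"grip": -0.085}
  ]
}}

```text
time_s: 8.0
tool_pos: [0.4892, -0.3542, 0.2623]
tool_rot: [-3.14, -0.079, 0.001]
contact_force: [-0.2, 1.0, -0.3]
finger_gap: 0.043
grip_force: 3.3
```

{"api": "send_rows", "payload": {
  "increments": [
    {"x": 0,"y": 0,"z": 15,"turn": 0,"grip": -0.085},
    {"x": 0,"y": 0,"z": 5,"turn": 0,"grip": -0.085},
    {"x": 0,"y": 0,"z": 0,"turn": 0,"grip": -0.085}
  ]
}}

```text
time_s: 8.3
tool_pos: [0.4896, -0.3544, 0.2822]
tool_rot: [3.139, 0.079, 0.001]
contact_force: [-0.4, 0.6, -0.3]
finger_gap: 0.0428
grip_force: 3.3
```

```bash
python3 - <<'E'
from h import *
w=robot.camera("wrist");s=robot.camera("scene")
im=np.zeros((480,800,3),np.uint8);im[:400,:400]=cv2.resize(w["color"][120:320,220:420],None,fx=2,fy=2);im[:480,400:]=cv2.resize(s["color"][160:304,320:440],(400,480));cv2.imwrite("pics/w3.png",im)
print([proj(w,p).round() for p in([.490,-.3545,.094],[.490,-.3545,.194])],robot.state()["contact_force"])
E
```

```text
[array([321., 247.]), array([321., 299.])] [-0.08436689  0.28370127 -0.56069248]
```

View pics/w3.png

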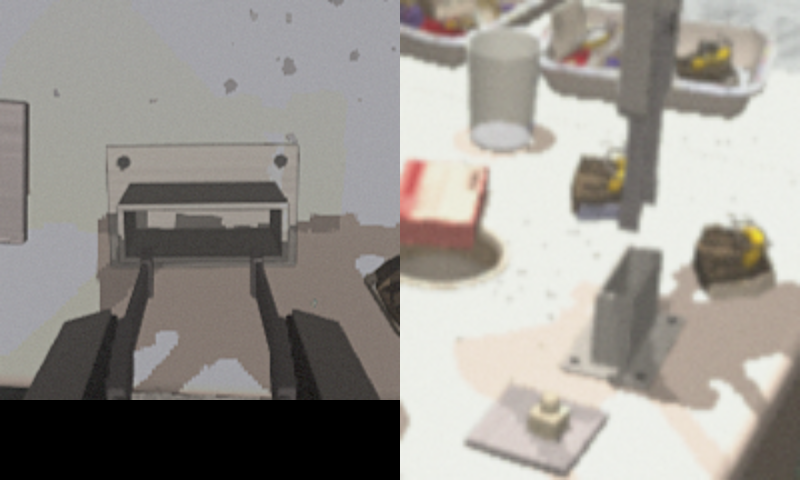

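The tongs are clear of the stand (jaw ends at (147,265) and (258,265) in the crop, stand pocket empty). Moving above the die.

{"api": "send_rows", "payload": {
  "increments": [
    {"x": 1,"y": 24,"z": 0,"turn": -2,"grip": -0.085},
    {"x": 1,"y": 25,"z": 0,"turn": -2,"grip": -0.085},
    {"x": 1,"y": 25,"z": 0,"turn": -2,"grip": -0.085},
    {"x": 1,"y": 25,"z": 0,"turn": -2,"grip": -0.085},
    {"x": 1,"y": 25,"z": 0,"turn": -1.5,"grip": -0.085}
  ]
}}

```text
time_s: 8.9
tool_pos: [0.494, -0.229, 0.2804]
tool_rot: [-3.135, 0.183, 0.003]
contact_force: [0.9, 0.1, -0.3]
finger_gap: 0.0432
grip_force: 3.3
```

{"api": "send_rows", "payload": {
  "increments": [
    {"x": 0,"y": 0,"z": -20,"turn": 0,"grip": -0.085},
    {"x": 0,"y": 0,"z": -20,"turn": 0,"grip": -0.085},
    {"x": 0,"y": 0,"z": 0,"turn": 0,"grip": -0.085},
    {"x": 0,"y": 0,"z": 0,"turn": 0,"grip": -0.085}
  ]
}}

```text
time_s: 9.3
tool_pos: [0.4942, -0.2301, 0.241]
tool_rot: [-3.136, 0.181, 0.003]
contact_force: [0.1, 0.0, 0.1]
finger_gap: 0.0429
grip_force: 3.3
```

```bash
python3 - <<'E'
from h import *
w=robot.camera("wrist");s=robot.camera("scene")
x,y=.495,-.2305
print("tool",robot.state()["tool_pos"])
pw=lambda p:proj(w,p).round(1); ps=lambda p:proj(s,p).round(1)
print("tip wrist/scene",pw([x,y,.064]),ps([x,y,.064]),"die",pw([x,y,.024]),ps([x,y,.024]))
th=np.radians(83.5);ey=np.array([np.cos(th),np.sin(th),0]);ex=np.array([ey[1],-ey[0],0])
for sg in(1,-1):
  for dx in(7,-7):
    p=np.array([x,y,.064])+sg*.020*ey+dx*.001*ex;print("jaw inner",sg,dx,pw(p),ps(p))
u,v=pw([x,y,.05]).astype(int);a,b=ps([x,y,.05]).astype(int);print((u,v),(a,b))
im=np.zeros((600,800,3),np.uint8)
im[:480,:400]=cv2.resize(w["color"][v-60:v+60,u-50:u+50],(400,480),interpolation=cv2.INTER_CUBIC)
im[:,400:]=cv2.resize(s["color"][b-45:b+45,a-30:a+30],(400,600),interpolation=cv2.INTER_CUBIC)
cv2.imwrite("pics/w4.png",im)
E
```

```text
tool [ 0.49487991 -0.23061715  0.24224391]
tip wrist/scene [321.6 249.8] [364.7 267.2] die [321.5 236.9] [363.6 283.1]
jaw inner 1 7 [293.8 240.5] [356.9 270.6]
jaw inner 1 -7 [294.2 259.1] [362.9 272.8]
jaw inner -1 7 [349.4 240.4] [366.4 261.7]
jaw inner -1 -7 [349. 259.] [372.3 263.7]
(np.int64(321), np.int64(244)) (np.int64(364), np.int64(272))
```

View pics/w4.png

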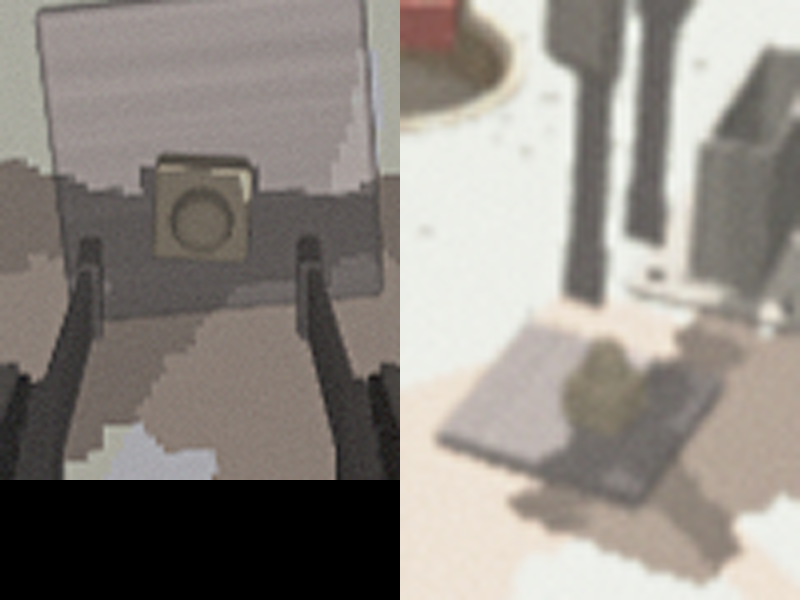

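The jaw tips are at crop (97,240) and (305,240), straddling the die at (202,213). They are centred along y, about 2 mm short in x, and the die is turned about 2° further. I'll correct that and descend.

{"api": "send_rows", "payload": {
  "increments": [
    {"x": 2,"y": 0,"z": -10,"turn": -2,"grip": -0.085},
    {"x": 0,"y": 0,"z": -14,"turn": 0,"grip": -0.085},
    {"x": 0,"y": 0,"z": -14,"turn": 0,"grip": -0.085},
    {"x": 0,"y": 0,"z": -10,"turn": 0,"grip": -0.085},
    {"x": 0,"y": 0,"z": -4,"turn": 0,"grip": -0.085}
  ]
}}

```text
time_s: 9.9
tool_pos: [0.4964, -0.2303, 0.1893]
tool_rot: [-3.133, 0.236, 0.001]
contact_force: [0.7, -0.6, -0.1]
finger_gap: 0.0435
grip_force: 3.3
```

{"api": "send_rows", "payload": {
  "increments": [
    {"x": 0,"y": 0,"z": 0,"turn": 0,"grip": -0.085},
    {"x": 0,"y": 0,"z": 0,"turn": 0,"grip": -0.13},
    {"x": 0,"y": 0,"z": 0,"turn": 0,"grip": -0.18}
  ],
  "squeeze": 25
}}

```text
time_s: 10.2
tool_pos: [0.4969, -0.2304, 0.1904]
tool_rot: [3.132, -0.236, 0.002]
contact_force: [0.1, -0.6, -0.9]
finger_gap: 0.0388
grip_force: 3.6
```

{"api": "send_rows", "payload": {
  "increments": [
    {"x": 0,"y": 0,"z": 0,"turn": 0,"grip": -0.22},
    {"x": 0,"y": 0,"z": 0,"turn": 0,"grip": -0.3},
    {"x": 0,"y": 0,"z": 0,"turn": 0,"grip": -0.5},
    {"x": 0,"y": 0,"z": 0,"turn": 0,"grip": -0.5},
    {"x": 0,"y": 0,"z": 0,"turn": 0,"grip": -0.5}
  ],
  "squeeze": 25
}}

```text
time_s: 10.7
tool_pos: [0.4968, -0.2304, 0.1902]
tool_rot: [3.132, -0.236, 0.002]
contact_force: [-0.6, -1.3, 3.9]
finger_gap: 0.0365
grip_force: 25.0
```

{"api": "send_rows", "payload": {
  "increments": [
    {"x": 0,"y": 0,"z": 5,"turn": 0,"grip": -0.5},
    {"x": 0,"y": 0,"z": 10,"turn": 0,"grip": -0.5},
    {"x": 0,"y": 0,"z": 15,"turn": 0,"grip": -0.5},
    {"x": 0,"y": 0,"z": 20,"turn": 0,"grip": -0.5},
    {"x": 0,"y": 0,"z": 20,"turn": 0,"grip": -0.5}
  ]
}}

```text
time_s: 11.2
tool_pos: [0.4963, -0.23, 0.2606]
tool_rot: [-3.132, 0.236, 0.001]
contact_force: [-0.3, -0.5, -0.4]
finger_gap: 0.0371
grip_force: 25.0
```

{"api": "send_rows", "payload": {
  "increments": [
    {"x": 0,"y": 0,"z": 20,"turn": 0,"grip": -0.5},
    {"x": 0,"y": 0,"z": 20,"turn": 0,"grip": -0.5},
    {"x": 0,"y": 0,"z": 10,"turn": 0,"grip": -0.5},
    {"x": 5,"y": 2,"z": 0,"turn": 0,"grip": -0.5},
    {"x": 11,"y": 4,"z": 0,"turn": 0,"grip": -0.5}
  ]
}}

```text
time_s: 11.7
tool_pos: [0.5123, -0.2239, 0.3093]
tool_rot: [-3.132, 0.237, 0.002]
contact_force: [0.8, 0.1, -1.1]
finger_gap: 0.0366
grip_force: 25.0
```

{"api": "send_rows", "payload": {
  "increments": [
    {"x": 16,"y": 6,"z": 0,"turn": 0,"grip": -0.5},
    {"x": 18,"y": 7,"z": 0,"turn": 0,"grip": -0.5},
    {"x": 18,"y": 7,"z": 0,"turn": 0,"grip": -0.5},
    {"x": 18,"y": 7,"z": 0,"turn": 0,"grip": -0.5},
    {"x": 18,"y": 7,"z": 0,"turn": 0,"grip": -0.5}
  ]
}}

```text
time_s: 12.2
tool_pos: [0.6023, -0.1889, 0.308]
tool_rot: [-3.132, 0.234, 0.003]
contact_force: [1.0, 0.4, -1.1]
finger_gap: 0.0365
grip_force: 25.0
```

{"api": "send_rows", "payload": {
  "increments": [
    {"x": 16,"y": 6,"z": 0,"turn": 0,"grip": -0.5},
    {"x": 11,"y": 5,"z": 0,"turn": 0,"grip": -0.5},
    {"x": 5,"y": 2,"z": 0,"turn": 0,"grip": -0.5},
    {"x": 0,"y": 0,"z": 0,"turn": 0,"grip": -0.5},
    {"x": 0,"y": 0,"z": 0,"turn": 0,"grip": -0.5}
  ]
}}

```text
time_s: 12.7
tool_pos: [0.6322, -0.1772, 0.3094]
tool_rot: [3.133, -0.236, -0.002]
contact_force: [0.2, 0.4, -0.5]
finger_gap: 0.0366
grip_force: 25.0
```

```bash
python3 - <<'E'
from h import *
w=robot.camera("wrist");s=robot.camera("scene")
im=np.zeros((480,800,3),np.uint8)
im[:,:400]=cv2.resize(w["color"][80:440,170:470],(400,480))
im[:,400:]=cv2.resize(s["color"][180:360,230:380],(400,480),interpolation=cv2.INTER_CUBIC)
cv2.imwrite("pics/w5.png",im)
st=robot.state();print(st["tool_pos"],st["contact_force"],st["finger_gap"],proj(w,[.633,-.177,.071]),proj(s,[.633,-.177,.12]))
E
```

```text
[ 0.63192511 -0.17745805  0.30980858] [-0.79176081  1.10108458 -1.51331875] 0.03654730041146875 [320.47988563 231.41885279] [292.62485822 239.60572436]
```

View pics/w5.png

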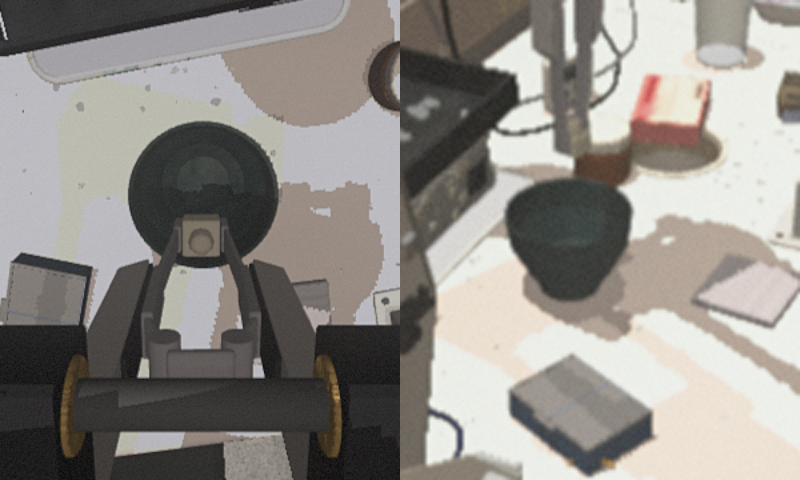

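The die is held between the jaws at wrist crop (202,240). The bowl rim is centred at (203,195), about 4 mm further in x, and the lid is shut. One small correction, then I hand in.

{"api": "send_rows", "payload": {
  "increments": [
    {"x": 4,"y": -1,"z": 0,"turn": 0,"grip": -0.5},
    {"x": 0,"y": 0,"z": 0,"turn": 0,"grip": -0.5},
    {"x": 0,"y": 0,"z": 0,"turn": 0,"grip": -0.5},
    {"x": 0,"y": 0,"z": 0,"turn": 0,"grip": -0.5}
  ]
}}

```text
time_s: 13.2
tool_pos: [0.6364, -0.1783, 0.3098]
tool_rot: [3.133, -0.236, -0.0]
contact_force: [0.0, 0.4, 0.2]
finger_gap: 0.0368
grip_force: 25.0
```

```bash
python3 -c "
from rig import robot
s=robot.state();print(s['tool_pos'],s['finger_gap'],s['grip_force']);print(robot.finish_job())"
```

```text
[ 0.6363723  -0.17832802  0.30976018] 0.03684848073314558 24.98969167470932
the job is handed in; nothing more can be done
None
```

I handed the job in at about 13 s: the lid is shut, and the tongs are holding the die roughly over the middle of the bowl, by my estimate about 60 mm above its rim; no verdict was returned.

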